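# Dial the programme number into the wiring tester and load it

### The arm

A 7-joint arm with a two-finger parallel gripper is mounted at the origin on the work surface. World frame = base frame: x ahead of the robot, y to its left, z up, the work surface at z = 0. Lengths are in m, angles in rad, forces in N, time in s.
With the tool pointing down it reaches from about 0.4 to 0.875 m from the base axis. Payload 6.5 kg.
Tool frame: the origin (TCP) lies at the very end of the fingers, on their centre line; the grasp point (between the pads) lies 19 mm behind it; z points along the fingers, y is the line along which they close (so a half turn about z gives the same grasp; the last joint's range is limited). The gripper opens to 88 mm and grips with 3 to 60 N. Pads are 18 mm wide; open, the fingers measure 123 mm over their backs; the gripper's body (75 mm by 187 mm) begins 45 mm behind the grasp point.
Start: joints at [1.044, 0.536, -0.004, 1.538, 0.003, 1.067, -0.071], TCP at [0.289, -0.582, 0.239] pointing down, gripper open.
Joint ranges: [-2.7, 2.7], [-0.37, 2.16], [-1.27, 1.26], [0.24, 2.4], [-1.31, 4.45], [0.19, 1.91], [-2.76, 2.76]. Speed limits (rad/s): [2.39, 2.39, 3.14, 3.14, 3.14, 3.14, 3.14].

### API

Orientations are given as [roll, pitch, yaw] about the fixed x, y, z axes, in that order (R = Rz(yaw) Ry(pitch) Rx(roll)).
In Python, from cell import * gives the robot as it stands. The module is installed in compiled form; this text tells all that it offers. Calls block until the motion is done:
- goto(position, orientation): joint-space move of the TCP to a pose.
- move_l(position, attitude=None, speed=0.15): straight line of the TCP; attitude=None keeps the orientation; speed is the mean speed in m/s.
- move_joints(angles): joint-space move.
- command_gripper(opening, newtons=None): finger opening in m; newtons is the grip in N (None keeps the last); returns when the fingers have stopped.
- wait(seconds).
- inverse_kinematics(position, orientation): joint angles nearest the present ones, or None.
- read_state(): the state.
- camera(name): name is "scene" or "top" or "wrist"; returns a dict with "pixels" (400x640x3 uint8, blue, green, red), "fx", "fy", "cx", "cy" (pixels), "view" (4x4, takes a point from world to camera coordinates). Camera axes: x right, y up, looking along -z (the intrinsics and any distortion apply to the point x, -y, -z); pixel columns grow to the right and rows downward; lengths in m; the calibration is good to about 2 mm. A picture is of the moment at which its call begins. There is no depth.
A pose or a line that the arm cannot do raises PlanningError and nothing moves.
- hand_in(): hands the job in; it is judged then, once.
The state is a dict: "clock": time; "joint_positions": joint angles; "joint_vel": joint speeds; "joint_efforts": joint torques, N m; "tcp_pos": TCP position; "ee_rot": TCP orientation; "ft_force": force on the tool from outside, world axes, zero at the start; "torque": the same for the moment, N m; "gripper_width": finger opening in m; "gripper_force": force on a finger pad.
Only numpy, scipy, OpenCV 4.12 (cv2) and the standard library are available. Lean on these libraries where they do the work, as an engineer would, in place of code of your own. Each camera call takes 0.05 s, during which the arm holds its last target. There are 200 camera calls.

### The job

Set the wiring tester's three-wheel thumbwheel switch to programme 4-7-2, left to right as read from its front (yellow, violet, red facets uppermost), rolling the wheels with light fingertip pressure and leaving each one clicked into its notch. Only when the whole code is right, press the blue load button all the way down to load it and let it come up again. Be gentle with the tester, and leave the code as set and the other things where they lie.

Things in the scene. Friction and masses are not known exactly. Their poses are not given: they have to be found in the camera images.
- tester: white wiring tester, case 150 (x) x 230 (y) x 62 mm, fixed to the bench. Origin: centre of its underside; x from front to back, y to its left, z up. On top: thumbwheel switch front left, blue load button front right, terminal strip 18 mm high along the back (x 33 to 63 mm). Delicate: over 20 N of force from the robot on any part of it, wheels and button included, damages it
- switch (a point): centre of the thumbwheel switch on the case top, x -22, y 45, z 62 mm in the tester's frame. Black bezel 56 (x) x 106 (y) mm, 3 mm high; three wheels side by side with level axles along y, 30 mm apart: from the left (+y) hundreds, tens, units. Wheels are 40 mm in diameter, 14 mm wide, and rise 10 mm above the case top through 36 x 17 mm windows
- hundreds (a joint): left wheel, rad: 0.6283 x the digit uppermost (0 at 0, 9 at 5.655; end stops 0.06 beyond). It must show 4 (yellow). It grows as the wheel's top rolls towards the tester's +x (its back). A sprung detent pulls it into the nearest digit when let go; about 2.2 N along the rim pulls it out of a notch
- tens (a joint): middle wheel, rad: 0.6283 x the digit uppermost (0 at 0, 9 at 5.655; end stops 0.06 beyond). It must show 7 (violet). It grows as the wheel's top rolls towards the tester's +x (its back). A sprung detent pulls it into the nearest digit when let go; about 2.2 N along the rim pulls it out of a notch
- units (a joint): right wheel, rad: 0.6283 x the digit uppermost (0 at 0, 9 at 5.655; end stops 0.06 beyond). It must show 2 (red). It grows as the wheel's top rolls towards the tester's +x (its back). A sprung detent pulls it into the nearest digit when let go; about 2.2 N along the rim pulls it out of a notch
- hundreds_top (a point): top of the left wheel's rim, above its axle, fixed in the tester: x -22, y 75, z 72 mm in its frame. Ten facets, one a digit, with black ribs between, in the resistor colour code: 0 black, 1 brown, 2 red, 3 orange, 4 yellow, 5 green, 6 blue, 7 violet, 8 grey, 9 white. The facet uppermost, between the white ticks, is the digit set
- tens_top (a point): top of the middle wheel's rim, fixed in the tester: x -22, y 45, z 72 mm in its frame. Facets as on the left wheel. One digit is 12.6 mm of rim travel. Each wheel sits up to 2.5 mm higher or lower in its housing than its point tells. The ribbed rim is grippy but hard: a fingertip rolls it by pressing with 6 to 10 N and sliding along x; 1 mm deeper adds about 5 N or more, as the arm yields
- units_top (a point): top of the right wheel's rim, fixed in the tester: x -22, y 15, z 72 mm in its frame. Facets as on the left wheel. A wheel may have been left halfway between two digits
- load (a joint): travel of the load button, m: 0 up, 0.006 fully down; it springs back; fully down takes about 5 N
- load_top (a point): centre of the top of the load button's round blue cap, 24 mm in diameter, at x -30, y -72, z 84 mm in the tester's frame when up, and going down with it; the black collar round it is 40 mm in diameter and 12 mm high
- plug: loose white connector plug 16 x 34 x 12 mm lying on top of the tester behind the load button; origin: centre of its underside
- red_driver: screwdriver with a black handle and red ring, 212 mm long, lying on the bench; origin under the handle's front half, x towards its tip
- yellow_driver: screwdriver with a yellow handle, 187 mm long, lying on the bench; origin under the handle's front half, x towards its tip
- crimper: dark crimping pliers, 220 mm long, lying flat on the bench; origin between the legs, x towards the jaws
- multimeter: yellow multimeter 150 x 76 x 36 mm lying on its back; origin: centre of its underside
- tape_roll: roll of blue insulating tape, 72 mm across, 19 mm high; origin: centre of its underside
- terminal_tray: open blue tray of crimp terminals, 130 x 100 x 45 mm; origin: centre of its underside
- flux_jar: amber glass jar, 48 mm across, 62 mm high; origin: centre of its underside

How it is judged:
On the way, in this order (a step that is already met when the one before it is completed fails the run):
1. all three wheels show 4-7-2, clicked into their notches (value of joint hundreds between 2.3633 and 2.6633 rad and value of joint tens between 4.2482 and 4.5482 rad and value of joint units between 1.1066 and 1.4066 rad), for 0.2 s.
2. the load button is pressed down with the code set (all of step 1 and value of joint load above 0.0045 m), for 0.05 s.
At the end, for the whole second after the job is handed in: the wheels rest at 4, 7 and 2 (each within 0.15 rad of its notch), the load button was pressed at least 4.5 mm of its 6 mm with that code set and is up again (within 1.5 mm), and every loose thing lies within 25 mm of where it was (all of step 1 and value of joint load below 0.0015 m and velocity of joint hundreds between -0.1 and 0.1 rad/s and velocity of joint tens between -0.1 and 0.1 rad/s and velocity of joint units between -0.1 and 0.1 rad/s and distance of each of plug, red_driver, yellow_driver, crimper, multimeter, tape_roll, terminal_tray, flux_jar from where it was at the start of the episode below 0.025 m); the robot touches nothing.
It fails at once if the tester, its wheels or its button are pressed with more than 20 N (contact force between any of the arm, the fingers and tester above 20 N).
It fails at once if the load button is pressed while the code is not right (value of joint load above 0.003 m and not (value of joint hundreds between 2.2133 and 2.8133 rad and value of joint tens between 4.0982 and 4.6982 rad and value of joint units between 0.9566 and 1.5566 rad)).
It fails at once if a bystander is pushed away (distance of any of plug, red_driver, yellow_driver, crimper, multimeter, tape_roll, terminal_tray, flux_jar from where it was at the start of the episode above 0.025 m).
It also fails if it takes over 72 s, if anything falls off the work surface, if the arm or the gripper's body presses on something with over 40 N, if the wrist force passes 120 N, or if a joint passes its speed limit or range.

## Working session

There is one attempt and no reset: what is moved stays moved. The work goes in short steps, each a Python script; the robot and the scene stay as the last script left them, time stands still between calls to the robot, and variables do not carry over. Pictures are saved under pics/ and viewed, at most 10 in all, crops included, and the job is handed in when it is done.

```bash
mkdir -p pics; python3 - <<'E'
from cell import *
import cv2, numpy as np
for n in ["scene","top"]:
    c=camera(n); cv2.imwrite(f"pics/{n}0.png",c["pixels"]); print(n,c["fx"],c["cx"],c["cy"],{k:v for k,v in c.items() if k not in("pixels","view")}); print(np.round(c["view"],4).tolist())
s=read_state(); print(s)
E
```

```text
scene 424.7388837958439 316.041384412696 196.403819672353 {'fx': 424.7388837958439, 'fy': 424.7388837958439, 'cx': 316.041384412696, 'cy': 196.403819672353}
[[0.4487, 0.8936, 0.0135, -0.2018], [-0.6724, 0.3277, 0.6637, 0.2673], [0.5886, -0.3069, 0.7479, -1.4582], [0.0, 0.0, 0.0, 1.0]]
top 382.8548285404236 315.0368870674257 195.50364993057377 {'fx': 382.8548285404236, 'fy': 382.8548285404236, 'cx': 315.0368870674257, 'cy': 195.50364993057377}
[[-0.0042, -1.0, 0.0064, -0.0181], [0.998, -0.0038, 0.0626, -0.494], [-0.0626, 0.0067, 0.998, -1.2528], [0.0, 0.0, 0.0, 1.0]]
{'clock': 0.1, 'joint_positions': array([ 1.04379631,  0.5371164 , -0.00442405,  1.53874948,  0.0025903 ,
        1.0673182 , -0.07121866]), 'joint_vel': array([-0.00147347, -0.00212347,  0.00078642, -0.00239343,  0.00079383,
       -0.00025481, -0.001437  ]), 'joint_efforts': array([ 2.55964900e-03, -5.72079921e+01,  9.93918814e-01, -2.52235097e+01,
       -5.61406917e-02,  1.33468240e-02,  4.96796793e-05]), 'tcp_pos': array([ 0.28876867, -0.5817156 ,  0.23791967]), 'ee_rot': array([-3.14001120e+00,  1.16106479e-04,  4.60835902e-01]), 'ft_force': array([-0.73380859,  0.78031088, -0.77719007]), 'torque': array([ 0.00616699,  0.03159484, -0.04053002]), 'gripper_force': 0.0, 'gripper_width': 0.08822862570783384}
```

View pics/top0.png

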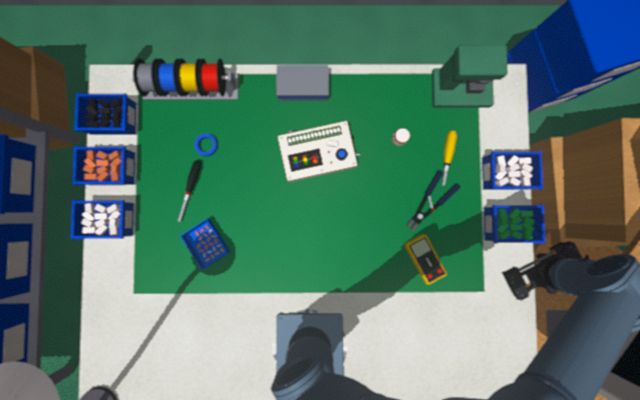

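View pics/scene0.png

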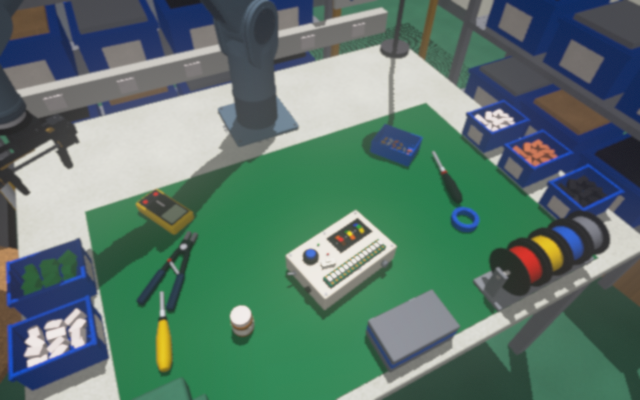

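The top view shows the white tester around (317,152), its switch near (305,160) and its button near (341,154). It is yawed about 13°. The bystanders are well clear of it. Next is a closer wrist view.

```bash
cat > h.py <<'E'
from cell import *
import cv2, numpy as np
def ray(c,u,v,z):
    V=np.array(c["view"]);R=V[:3,:3];t=V[:3,3]
    o=-R.T@t; d=R.T@np.array([(u-c["cx"])/c["fx"],-(v-c["cy"])/c["fy"],-1])
    return o+d*(z-o[2])/d[2]
def proj(c,p):
    V=np.array(c["view"]);q=V[:3,:3]@np.asarray(p)+V[:3,3]
    return np.array([c["cx"]+c["fx"]*q[0]/-q[2], c["cy"]-c["fy"]*q[1]/-q[2]])
E
python3 - <<'E'
from h import *
c=camera("top")
b=ray(c,341,154,.084); s=ray(c,305,160,.065); print(b,s)
d=s-b; yaw=np.arctan2(d[1],d[0])-np.arctan2(117,8); print("yaw",yaw)
m=(b+s)/2
goto([m[0]-.05,m[1],.30],[np.pi,0,yaw])
st=read_state(); print(st["clock"],st["tcp_pos"],st["ee_rot"],st["joint_positions"],st["ft_force"])
c=camera("wrist"); cv2.imwrite("pics/w1.png",c["pixels"]); print(c["fx"],np.round(c["view"],4).tolist())
import pickle; pickle.dump(c,open("w1.pkl","wb"))
E
```

```text
[ 0.6206194  -0.10212983  0.084     ] [0.60486733 0.01190705 0.065     ]
yaw 0.2055325993884889
2.3167 [ 0.56269272 -0.04637054  0.29985809] [3.14114593e+00 3.27629661e-04 2.03816535e-01] [ 0.22121931  0.34567576 -0.28026535  1.68778752  0.10471137  1.1230235
 -1.45572615] [ 0.42521885  0.41229386 -0.06867267]
359.13443902598397 [[0.2025, -0.9793, 0.0007, -0.1599], [0.947, 0.1956, -0.2549, -0.4732], [0.2495, 0.0523, 0.967, -0.5864], [0.0, 0.0, 0.0, 1.0]]
```

View pics/w1.png

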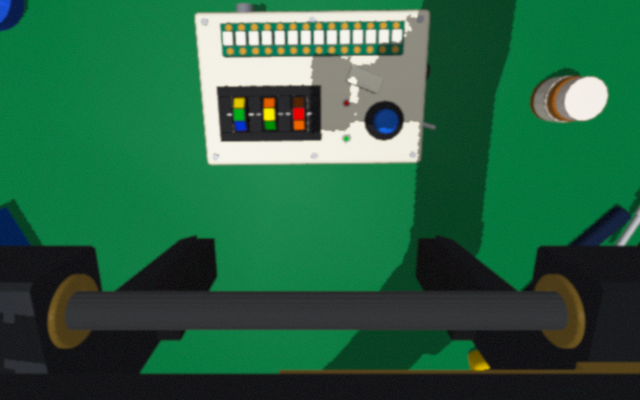

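The wrist view shows the bezel at (217–321, 86–140), with wheels near x=239, 269 and 299, and the button at (384,121). The uppermost facets look like green, yellow and red. I'll register the pose and zoom in.

```bash
python3 - <<'E'
from h import *
import pickle
c=pickle.load(open("w1.pkl","rb")); im=c["pixels"]
hsv=cv2.cvtColor(im,cv2.COLOR_BGR2HSV)
# bezel: not-white blob within the case, closed
roi=np.zeros(im.shape[:2],np.uint8); roi[75:150,205:335]=255
g=(((im.max(2)<110)|(hsv[...,1]>150)).astype(np.uint8)*255)&roi
g[:, :212]=0; g=cv2.morphologyEx(g,cv2.MORPH_OPEN,np.ones((3,3)))
cs=max(cv2.findContours(g,cv2.RETR_EXTERNAL,cv2.CHAIN_APPROX_NONE)[0],key=cv2.contourArea)
W=np.array([ray(c,u,v,.065)[:2] for u,v in cs[:,0]],np.float32)*1000
print("bezel",cv2.minAreaRect(W), cv2.boundingRect(cs))
blue=((hsv[...,0]>100)&(hsv[...,0]<125)&(hsv[...,1]>130)&(hsv[...,2]>90)).astype(np.uint8); blue[:95]=0;blue[145:]=0;blue[:,:360]=0;blue[:,410:]=0
cb=max(cv2.findContours(blue,cv2.RETR_EXTERNAL,cv2.CHAIN_APPROX_NONE)[0],key=cv2.contourArea)
W=np.array([ray(c,u,v,.084)[:2] for u,v in cb[:,0]],np.float32)*1000
print("button",cv2.minEnclosingCircle(W))
for p in [(198,14),(428,12),(420,160),(208,162)]: print(ray(c,*p,.062)*1000)
cv2.imwrite("pics/w1z.png",cv2.resize(im[80:146,210:330],None,fx=6,fy=6,interpolation=cv2.INTER_CUBIC))
E
```

```text
bezel ((607.89990234375, 10.844284057617188), (54.778961181640625, 105.66703796386719), 12.581377983093262) (218, 85, 104, 56)
button ((624.4471435546875, -104.7876968383789), 11.93440055847168)
[686.55551515  96.11150523  62.        ]
[ 733.71496823 -123.01671064   62.        ]
[ 592.32374917 -155.2388441    62.        ]
[543.9673948   68.03455057  62.        ]
```

View pics/w1z.png

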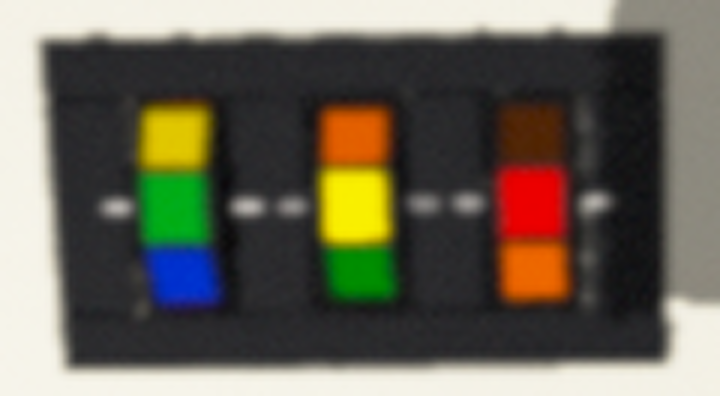

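The switch reads 5-4-2 (green, yellow and red centred on the ticks). So hundreds needs −1, tens +3, and units is already right. I'll roll with closed fingers turned 90° so they stay clear of the neighbouring wheels, starting with hundreds, under force feedback.

```bash
cat >> h.py <<'E'
YAW=np.deg2rad(12.3); SW=np.array([.6079,.0108])
RT=np.array([[np.cos(YAW),-np.sin(YAW)],[np.sin(YAW),np.cos(YAW)]])
def tp(x,y,z):  # tester frame, m -> world
    return np.r_[SW+RT@np.array([x+.022,y-.045]),z]
def force(n=5):
    f=[]
    for _ in range(n): wait(.01); f.append(read_state()["ft_force"])
    f=np.mean(f,0); return np.r_[RT.T@f[:2],f[2]]
def press(x,y,z,base,target,zmin):
    while True:
        f=(force()-base)[2]
        if f>target-1 or z<=zmin: return z,f
        z-=.0005 if f<1.5 else .0003
        move_l(tp(x,y,z),speed=.02)
def stroke(y,d,n=1,target=7.5,half=.0072):
    """roll wheel at tester y by n digits in direction d (+1 = towards +x)"""
    log=[]; x=-.022-d*half*n
    move_l(tp(x,y,.080),speed=.08); wait(.15); base=force(8)
    z,f=press(x,y,.0775 if y not in ZTOP else ZTOP[y]+.001,base,target,.0675); log.append((0,round(z*1e3,2),f.round(1) if hasattr(f,'round') else f))
    if f<3: print("no contact",log); move_l(tp(x,y,.085),speed=.08); return
    N=int(np.ceil(2*half*n/.0012))
    for i in range(1,N+1):
        xi=x+d*2*half*n*i/N
        move_l(tp(xi,y,z),speed=.03)
        F=force(3)-base; f=F[2]
        log.append((round((xi+.022)*1e3,1),round(z*1e3,2),f.round(1),F[0].round(1)))
        if f>14: z+=.001
        else: z+=np.clip((f-target)*.00012,-.0004,.0006)
        z=max(z,.0670)
    move_l(tp(xi,y,.085),speed=.08)
    print(*log,sep="\n"); print("clock",read_state()["clock"])
ZTOP={}
def look(name):
    c=camera("wrist"); cv2.imwrite(f"pics/{name}.png",c["pixels"]); return c
E
python3 - <<'E'
from h import *
command_gripper(0.0,10)
p=tp(-.022,.075,.11)
yaws=[YAW-np.pi/2,YAW+np.pi/2]
js=[inverse_kinematics(p,[np.pi,0,w]) for w in yaws]; print(js)
q=read_state()["joint_positions"]
i=min([i for i in (0,1) if js[i] is not None],key=lambda i:np.abs(js[i]-q).max()); print("yaw",i)
goto(p,[np.pi,0,yaws[i]])
st=read_state(); print(st["clock"],st["gripper_width"],st["tcp_pos"]-p,st["ee_rot"])
stroke(.075,-1)
print(read_state()["tcp_pos"])
c=look("w2")
for y in (.075,.045,.015): print(proj(c,tp(-.022,y,.072)))
E
```

```text
[array([-0.63987489,  0.73956069,  0.72020384,  1.78929062, -0.62864334,
        0.85702501, -2.5474226 ]), array([ 0.23442236,  0.68077428, -0.52569387,  1.7342224 ,  0.43585913,
        0.84519017, -0.27418388])]
yaw 0
4.7167 0.00047665223119385344 [ 1.11332519e-05 -3.42965818e-04  2.38866864e-04] [ 3.14147841e+00  2.59004234e-04 -1.35454253e+00]
(0, 75.2, np.float64(6.8))
(6.0, 75.2, np.float64(5.6), np.float64(0.9))
(4.8, np.float64(74.97), np.float64(5.9), np.float64(1.9))
(3.6, np.float64(74.77), np.float64(7.7), np.float64(1.2))
(2.4, np.float64(74.79), np.float64(7.6), np.float64(0.7))
(1.2, np.float64(74.8), np.float64(7.9), np.float64(0.3))
(0.0, np.float64(74.85), np.float64(8.4), np.float64(-0.0))
(-1.2, np.float64(74.96), np.float64(8.5), np.float64(-0.4))
(-2.4, np.float64(75.07), np.float64(8.0), np.float64(-1.7))
(-3.6, np.float64(75.13), np.float64(8.3), np.float64(-1.7))
(-4.8, np.float64(75.23), np.float64(8.2), np.float64(-2.0))
(-6.0, np.float64(75.31), np.float64(5.6), np.float64(-0.3))
(-7.2, np.float64(75.08), np.float64(5.7), np.float64(1.0))
clock 10.5917
[0.59445652 0.03847006 0.08529622]
[301.28257956 245.97424589]
[300.6050976  184.55838584]
[299.86138478 117.13849169]
```

View pics/w2.png

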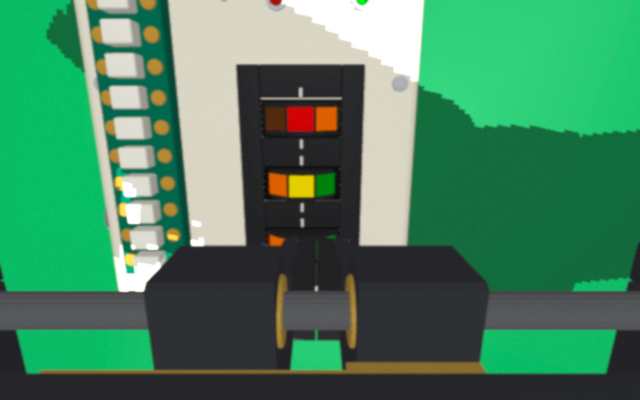

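Hundreds rolled cleanly. The forces show the detent crossing, and orange and green now flank the top facet at (275,240) and (333,240), so it should be yellow. Units (300,118) and tens (301,185) are centred. Now three +x strokes on tens, then a verifying picture.

```bash
python3 - <<'E'
from h import *
for k in range(3): stroke(.045,+1)
p=tp(-.022,.135,.13); move_l(p,speed=.2); wait(.2)
c=look("w3"); u=proj(c,tp(-.022,.045,.072)); print(u)
for y in (.075,.045,.015): print(proj(c,tp(-.022,y,.072)))
E
```

```text
(0, 71.9, np.float64(7.2))
(-6.0, 71.9, np.float64(7.3), np.float64(-1.5))
(-4.8, np.float64(71.87), np.float64(7.3), np.float64(-1.1))
(-3.6, np.float64(71.85), np.float64(7.0), np.float64(-0.8))
(-2.4, np.float64(71.79), np.float64(6.6), np.float64(-0.1))
(-1.2, np.float64(71.69), np.float64(6.8), np.float64(-0.4))
(0.0, np.float64(71.61), np.float64(6.8), np.float64(0.9))
(1.2, np.float64(71.52), np.float64(6.3), np.float64(1.4))
(2.4, np.float64(71.38), np.float64(6.6), np.float64(2.0))
(3.6, np.float64(71.28), np.float64(8.4), np.float64(0.4))
(4.8, np.float64(71.39), np.float64(9.4), np.float64(-0.8))
(6.0, np.float64(71.62), np.float64(9.1), np.float64(-1.7))
(7.2, np.float64(71.81), np.float64(7.6), np.float64(-1.3))
clock 18.6
(0, 71.9, np.float64(7.7))
(-6.0, 71.9, np.float64(7.4), np.float64(-1.0))
(-4.8, np.float64(71.89), np.float64(7.0), np.float64(-0.9))
(-3.6, np.float64(71.83), np.float64(7.4), np.float64(-0.3))
(-2.4, np.float64(71.82), np.float64(6.5), np.float64(0.2))
(-1.2, np.float64(71.7), np.float64(6.5), np.float64(1.0))
(0.0, np.float64(71.58), np.float64(6.
[... 549 characters left out ...]
1), np.float64(6.7), np.float64(-0.2))
(-2.4, np.float64(71.81), np.float64(6.7), np.float64(0.4))
(-1.2, np.float64(71.71), np.float64(6.8), np.float64(0.4))
(0.0, np.float64(71.63), np.float64(6.2), np.float64(1.3))
(1.2, np.float64(71.47), np.float64(7.2), np.float64(1.6))
(2.4, np.float64(71.44), np.float64(6.6), np.float64(2.2))
(3.6, np.float64(71.33), np.float64(8.3), np.float64(1.5))
(4.8, np.float64(71.42), np.float64(9.6), np.float64(-0.6))
(6.0, np.float64(71.67), np.float64(9.4), np.float64(-1.7))
(7.2, np.float64(71.91), np.float64(7.2), np.float64(-0.6))
clock 34.1333
[315.10058293  59.85044149]
[315.25069231 117.41695641]
[315.10058293  59.85044149]
[314.93806553  -2.47451713]
```

View pics/w3.png

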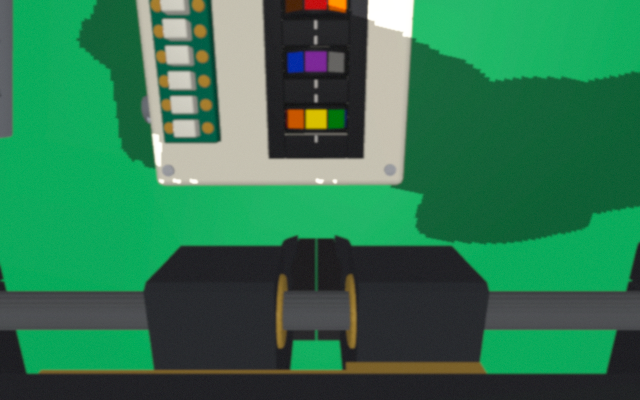

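The code reads 4-7-2: yellow (315,118), violet (315,61), red (315,3), all centred on the ticks. Now the load button.

```bash
python3 - <<'E'
from h import *
x,y=-.030,-.072
move_l(tp(x,y,.13),speed=.2); move_l(tp(x,y,.090),speed=.08); wait(.2); base=force(8)
z=.086; log=[]
move_l(tp(x,y,z),speed=.03)
while z>.0755:
    f=(force(3)-base)[2]; log.append((round(z*1e3,1),round(f,1)))
    if f>7.5: break
    z-=.0005; move_l(tp(x,y,z),speed=.02)
wait(.15); print(log, read_state()["tcp_pos"], (force()-base)[2])
move_l(tp(x,y,.13),speed=.08); move_l(tp(x,.06,.22),speed=.25); wait(.2)
c=look("w4"); print(read_state()["clock"])
E
```

```text
[(86.0, np.float64(1.7)), (85.5, np.float64(1.6)), (85.0, np.float64(1.8)), (84.5, np.float64(2.2)), (84.0, np.float64(2.1)), (83.5, np.float64(2.5)), (83.0, np.float64(3.7)), (82.5, np.float64(3.7)), (82.0, np.float64(3.5)), (81.5, np.float64(4.2)), (81.0, np.float64(4.4)), (80.5, np.float64(4.2)), (80.0, np.float64(8.0))] [ 0.62515462 -0.1052331   0.08046767] 8.27894427819587
42.7583
```

View pics/w4.png

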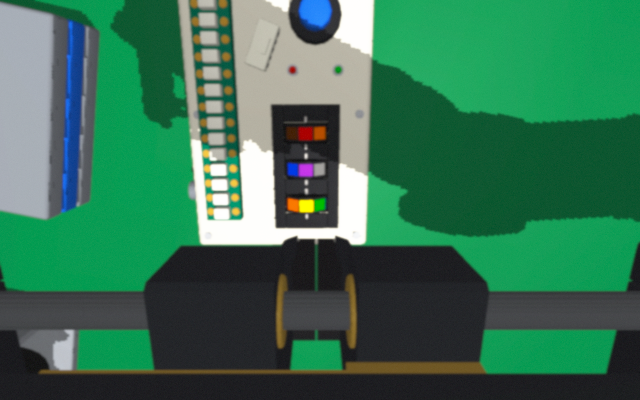

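The code is intact: red (305,133), violet (305,170), yellow (305,205). The button is up at (315,12), and the plug at (262,44) looks undisturbed. The jump from 4.2 to 8 N at about 6 mm of travel shows the button bottomed out.

```bash
python3 -c "
from cell import *
print(hand_in())"
```

```text
the job is handed in; nothing more can be done
None
```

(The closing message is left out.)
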